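Set the wick-length gauge to the green mark

ROBOT

A 6-joint arm with a two-finger parallel gripper is mounted at the origin on the work surface. World frame = base frame: x ahead of the robot, y to its left, z up, the work surface at z = 0. Lengths are in mm, angles in rad, forces in N, time in s.
With the tool pointing down it reaches from about 350 to 975 mm from the base axis. Payload 7.1 kg.
Tool frame: the origin (TCP) lies at the very end of the fingers, on their centre line; the grasp point (between the pads) lies 19 mm behind it (ctrl.grasp_offset is the distance from the TCP to the grasp point, in mm); z points along the fingers, y is the line along which they close (so a half turn about z gives the same grasp; the last joint's range is limited). The gripper opens to 88 mm and grips with 3 to 60 N. Pads are 20 mm wide; open, the fingers measure 115 mm over their backs; the gripper's body (75 mm by 178 mm) begins 61 mm behind the grasp point.
Start: joints at [-1.182, 0.423, 1.63, -0, 1.089, -0.019], TCP at [247.885, -573.723, 222.675] pointing down, gripper open.
Joint ranges: [-3, 3], [-0.9, 2.11], [0.09, 2.58], [-1.31, 4.45], [0.11, 2.69], [-2.54, 2.54]. Speed limits (rad/s): [2.39, 2.39, 3.01, 3.14, 3.14, 3.14].

INTERFACE

Orientations are given as a rotation vector (axis times angle).
In Python, from workcell import ctrl, viewer, ticket, models gives the robot as it stands.
- The arm moves only by the tool play_rows, never from a script. Its arguments are lists of equal length, an entry for each row: "dp": the shift along the world's x, y, z in mm, a list of three; "yaw": the turn about the world's z in degrees. In form: {"dp": [[tx, ty, tz], ...], "yaw": [yaw, ...]}. A call has 1 to 8 rows; each row shifts and turns the commanded pose from where the row before left it; what a row does not reach is not made up. A row lasts 1/12 s, in which the tool goes at most 41.7 mm and 7.16 degrees, less where a joint would pass 70% of its speed; a pose out of reach is approached as far as the arm can. A call is refused whole if a number of a shift passes 41.7 or a number of a turn 7.16, either way. A call with a gripper value outside its range is refused whole. "gripper" is the closure, from 0 (fully open) to 1 (shut), set as the call begins (left out, the last holds). The fingers move at their own pace and stop on an object; the grip force is fixed at half the most. Time passes only in rows, so rows that do not move let the fingers close. It gives the time, the measured TCP pose, the force, the opening and the grip force at its end, in the units of the state.
- ctrl.get_obs(): the state, without advancing time (a new reading comes with each control period).
- viewer.get_image(name): name is "side" or "top"; returns a dict with "pixels" (384x512x3 uint8, red, green, blue), "range_z" (384x512 float32, mm along the optical axis (not along the pixel's ray), 0 where there is no reading), "fx", "fy", "cx", "cy" (pixels), "T" (4x4, takes a point from camera to world coordinates). Camera axes: x right, y up, looking along -z (the intrinsics and any distortion apply to the point x, -y, -z); pixel columns grow to the right and rows downward; lengths in mm; the calibration is good to about 2 mm. A picture is of the moment at which its call begins.
- ticket.close_job(): hands the job in; it is judged then, once.
Trained networks look in a picture, given as the dict that the camera call returned (one of the last four; its "shot" number tells which), for a name from the list of things; names that differ only in an ending like _2 or _b are one class to them, and where a whole thing is asked for, a point or a joint stands for the part that bears it (a point fixed in the world has none). Each returns a list of dicts, best first, with "conf" (0 to 1); they miss things now and then, are a little off and sometimes report something else, mostly with a low value. They report only what shows in the picture. A call takes as long as a camera call.
- models.look_for(picture, name): "bbox" ([centre column, centre row, width, height] in pixels, round what is visible of it).
- models.landmark_of(picture, name): "location" ([column, row] in pixels: a listed point, or the origin of a listed thing).
The state is a dict: "t": time; "qpos": joint angles; "qvel": joint speeds; "joint_torque": joint torques, N m; "ee_pos": TCP position; "orientation": TCP orientation; "ft_force": force on the tool from outside, world axes, zero at the start; "moment": the same for the moment, N m; "width": finger opening in mm; "grasp_force": force on a finger pad.
Only numpy, scipy, OpenCV 4.12 (cv2) and the standard library are available. Lean on these libraries where they do the work, as an engineer would, in place of code of your own. Each camera call takes 0.05 s, during which the arm holds its last target. There are 200 camera calls.

TASK

Set the candle wick-length gauge to the green mark: pull its sprung black knob out along the slot, work it sideways into the hooked notch that belongs to the green flag (feel for the notch, it may lie a finger's breadth to either side of the flag), and let the spring draw the knob back into the hook so that it stays there by itself when you let go. Never let the knob fly back and slam home, and leave the bottles, cups, funnel and vessels around it where they are.

Things in the scene. Friction and masses are not known exactly. Their poses are not given: they have to be found in the camera images.
- gauge: Wick-length gauge fixed to the table (place and heading vary): aluminium bed 320 mm long (x -160 to 160), y -58 to 82 mm, up to 55 mm high, with a straight slot on top. Origin on the table under the slot's centre line at mid-length; x along the slot in the pulling-out direction, z up. +y side: brass comb with 3 notches, then a white strip with 3 flags. -y side: empty trough.
- knob_grip (a point): Centre of the black square knob, 32 x 32 mm (sides along gauge x and y), 40 mm high, 76 to 116 mm above the table, this point at 96 mm. It stands on a square steel stem, 10 x 10 mm, that goes down into the slot. Home is at gauge x = -100, y = 0 mm. It only slides along gauge x and y; it cannot lift, turn or tilt.
- draw (a joint): How far the knob is drawn out along gauge +x from home, in m, 0 to 0.19. A spring pulls it back home: about 3 N at 0, rising by 0.7 N per 10 mm (about 13 N at 145 mm).
- cross (a joint): How far the knob stands sideways towards gauge +y from the slot's centre line, in m, -0.002 to 0.031. A light spring pulls it back to 0 (0.9 N per 10 mm). In the slot it can reach only about 0.003 before the stem meets the comb's edge; only in a notch does it go further (0.031 at the back wall).
- comb_edge (a point): Point fixed on the gauge at x = 0, y = 8, z = 54 mm: top of the comb's slot-side edge. The comb reaches from y = 8 to 42 mm and is 10 mm thick. It is a separately set insert: it, with all notches, is shifted by up to 12 mm either way along gauge x from the flags. The shift varies and is not reported, so the notch must be felt (or seen).
- notch_back (a point): Point fixed on the gauge at x = 0, y = 36, z = 54 mm: line of the notches' back wall. Along x from a notch's true resting place (+ is out): its mouth, y = 8 to 18 mm, spans +3 to +17 mm, so the stem's centre enters from +8 to +12; behind it the pocket, y = 18 to 36 mm, spans -5 to +17. With cross above 0.024 the spring can draw the stem back behind the lip, where it rests at 0, cross about 0.023.
- flag_green: Green flat flag 28 x 24 mm, 5 mm thick, on the white strip at gauge y = 66 mm, axes as the gauge's, origin at its underside. It lies at one of three places, draw = 0.045, 0.095 or 0.145 m (gauge x = -55, -5 or 45 mm), changed from run to run, and marks the knob's nominal resting place in that notch's hook. Not behind the lip, the knob is pushed out of the notch by the side spring and flies home.
- flag_red: Red flag like the green one, at another notch: not wanted.
- flag_yellow: Yellow flag like the green one, at another notch: not wanted.
- dropper_amber: Bystander: amber dropper bottle, 34 mm diameter, 104 mm high, stands about 60 mm beyond the gauge's -y edge. Origin: centre of its foot.
- dropper_green: Bystander: green glass dropper bottle, 34 mm diameter, 104 mm high, stands on the gauge's -y side too. Origin: centre of its foot.
- gold_vessel: Bystander: gold candle vessel, 68 mm diameter, 85 mm high, stands on the gauge's +y side, near its edge. Origin: centre of its foot.
- white_vessel: Bystander: white ceramic candle vessel, 84 mm diameter, 95 mm high. Origin: centre of its foot.
- funnel: Bystander: steel funnel standing spout up, 124 mm diameter, 115 mm high. Origin: centre of its foot.
- oil_bottle: Bystander: amber oil bottle, 56 mm diameter, 130 mm high. Origin: centre of its foot.
- cup_stack: Bystander: stack of paper cups, 76 mm diameter, 112 mm high. Origin: centre of its foot.

How it is judged (in metres and radians):
On the way:
1. the knob is drawn out and stands deep in the notch of the green flag (value of joint cross above 0.019 m and x of knob_grip in the frame of flag_green between -0.018 and 0.03 m), for 0.1 s.
At the end, for the whole second after the job is handed in: The knob rests by itself in the hook of the green flag's notch: drawn out to within 16 mm of the green flag along the gauge, more than 19 mm sideways from the slot's centre line, not moving, let go (value of joint cross above 0.019 m and x of knob_grip in the frame of flag_green between -0.016 and 0.016 m and velocity of joint draw between -0.01 and 0.01 m/s and velocity of joint cross between -0.01 and 0.01 m/s); the robot touches nothing.
It fails at once if the knob flies back and slams home (faster than 0.5 m/s within the last 30 mm) (value of joint draw below 0.03 m and velocity of joint draw below -0.5 m/s).
It fails at once if a bystander is shoved more than 25 mm or knocked over (distance of any of dropper_amber, dropper_green, gold_vessel, white_vessel, funnel, oil_bottle, cup_stack from where it was at the start of the episode above 0.025 m or angle between any of dropper_amber, dropper_green, gold_vessel, white_vessel, funnel, oil_bottle, cup_stack's own z axis and vertical above 0.5 rad).
It also fails if it takes over 48 s, if anything falls off the work surface, if the arm or the gripper's body presses on something with over 40 N, if the wrist force passes 120 N, or if a joint passes its speed limit or range.

## Working session

There is one attempt and no reset: what is moved stays moved. The work goes in short steps, Python scripts to look and compute and a tool call to move; the robot and the scene stay as the last step left them, time stands still between calls to the robot, and variables do not carry over. Pictures are saved under pics/ and viewed, at most 10 in all, crops included, and the job is handed in when it is done.

Besides the shell and the picture viewer there is one more tool, called after ">>>" as name(argument=value, ...) on one line, values as JSON. play_rows: Moves the arm, as the interface text tells. Its arguments: {"type":"object","properties":{"dp":{"type":"array"},"yaw":{"type":"array"},"gripper":{"type":"number"}},"required":["dp","yaw"]}

```bash
mkdir -p pics; ls; cat > h.py <<'E'
import numpy as np, cv2
from workcell import ctrl, viewer, ticket, models
def ray(p,c,r):
    T=np.array(p["T"]); d=T[:3,:3]@np.array([(c-p["cx"])/p["fx"],-(r-p["cy"])/p["fy"],-1]); return T[:3,3],d
def atz(p,c,r,z):
    o,d=ray(p,c,r); return o+d*(z-o[2])/d[2]
def cloud(p):
    h,w=p["range_z"].shape; c,r=np.meshgrid(np.arange(w),np.arange(h)); Z=p["range_z"]
    P=np.stack([(c-p["cx"])/p["fx"]*Z,-(r-p["cy"])/p["fy"]*Z,-Z],-1); T=np.array(p["T"])
    return P@T[:3,:3].T+T[:3,3]
def save(p,n,box=None,s=1):
    im=p["pixels"][:,:,::-1]
    if box: im=im[box[1]:box[3],box[0]:box[2]]
    cv2.imwrite("pics/"+n,cv2.resize(im,None,fx=s,fy=s,interpolation=cv2.INTER_CUBIC))
E
python3 - <<'E'
from h import *
H={'knob_grip':96,'comb_edge':54,'notch_back':54,'flag_green':55,'flag_red':55,'flag_yellow':55,'gauge':0,'dropper_amber':0,'dropper_green':0,'gold_vessel':0}
for v in ("top","side"):
    p=viewer.get_image(v); save(p,v+"0.png",None,1.5); C=cloud(p)
    print(v,[k for k in p if k not in("pixels","range_z")],np.array(p["T"])[:3,3])
    for n,z in H.items():
        L=models.landmark_of(p,n)[:2]
        for l in L:
            c,r=l["location"]; print(n,round(l["conf"],2),np.round([c,r]),atz(p,c,r,z).round(1), C[int(min(max(r,0),383)),int(min(max(c,0),511))].round(1))
print(ctrl.get_obs())
E
```

```text
pics
top ['fx', 'fy', 'cx', 'cy', 'T', 'shot'] [ 431.17464582  -43.10390556 1235.69550798]
knob_grip 0.55 [248. 176.] [585.4 -21.2  96. ] [583.8 -21.3 116.3]
comb_edge 0.56 [220. 201.] [521.2  60.8  54. ] [523.9  62.6  52.9]
notch_back 0.67 [221. 207.] [504.7  57.3  54. ] [509.6  63.5   8.9]
flag_green 0.58 [213. 224.] [455.9  80.1  55. ] [455.9  81.8  55.5]
flag_red 0.54 [232. 215.] [480.4  25.1  55. ] [480.8  25.2  59.6]
flag_yellow 0.5 [177. 174.] [599.4 183.3  55. ] [599.6 183.1  69.6]
flag_yellow 0.43 [108. 161.] [636.5 382.1  55. ] [629.8 369.   98.5]
gauge 0.74 [219. 200.] [528.6  66.5   0. ] [526.4  62.2  57.5]
gauge 0.7 [218. 196.] [538.8  70.4   0. ] [538.8  69.2  13.1]
dropper_amber 0.56 [179. 174.] [606.6 188.8   0. ] [598.1 179.2  60.1]
dropper_amber 0.16 [219. 198.] [535.2  67.4   0. ] [535.7  66.1  14.3]
dropper_green 0.72 [215. 155.] [663.5  79.    0. ] [653.7  74.8  53.8]
gold_vessel 0.8 [251. 235.] [424.  -27.2   0. ] [424.3 -24.6   6.4]
side ['fx', 'fy', 'cx', 'cy', 'T', 'shot'] [228.10940152 978.7850308  727.70090069]
knob_grip 0.73 [248. 189.] [585.8 -26.8  96. ]
[... 978 characters left out ...]
't': 1.1, 'qpos': array([-1.18200757e+00,  4.23111002e-01,  1.62992802e+00,  1.26916335e-05,
        1.08863533e+00, -1.90312424e-02]), 'qvel': array([-4.81101810e-04,  1.37116519e-03,  6.38353392e-04, -1.44020462e-04,
       -1.50131743e-03,  2.48748093e-05]), 'joint_torque': array([ 5.32897884e-04, -5.44589353e+01, -2.74045104e+01,  6.46121590e-02,
        1.67411577e-02, -3.05642743e-06]), 'ee_pos': array([ 247.87249549, -573.69680857,  222.65715501]), 'orientation': array([-3.07642725e+00, -6.36146341e-01,  6.23033747e-06]), 'ft_force': array([ 0.43950456, -0.75761448, -0.39022804]), 'moment': array([-0.00863736,  0.01368455, -0.04931029]), 'grasp_force': 0.0, 'width': 87.65112453959885}
```

```bash
python3 - <<'E'
from h import *
p=viewer.get_image("top"); save(p,"crop1.png",(150,130,310,250),5)
E
```

```text
(no output)
```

View pics/crop1.png

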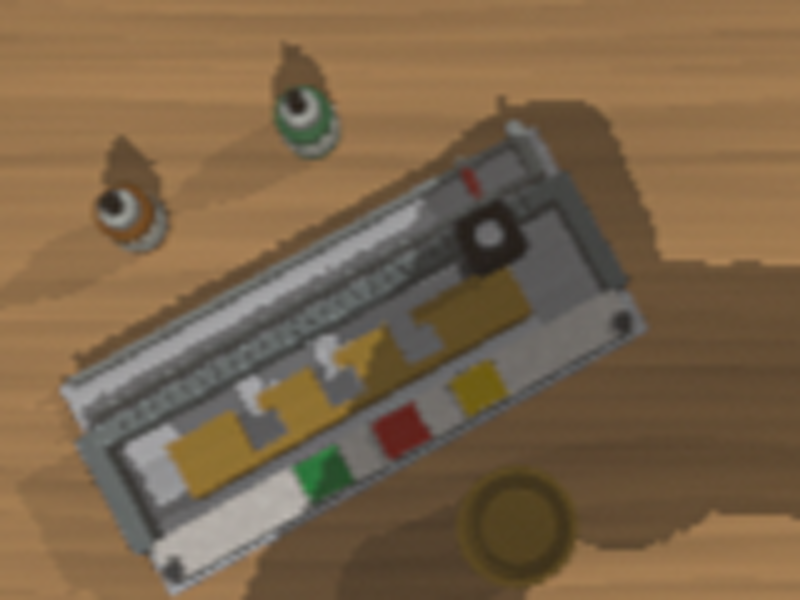

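View pics/side0.png

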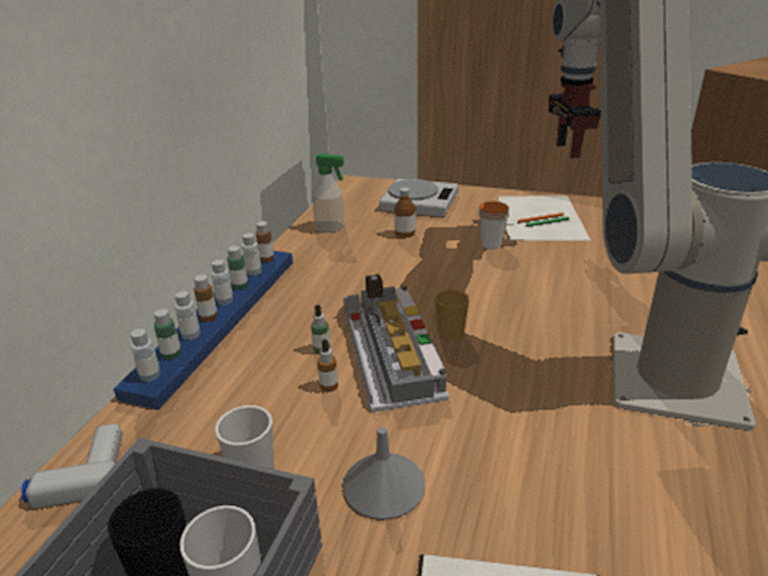

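```bash
python3 - <<'E'
from h import *
p=viewer.get_image("top"); C=cloud(p); hsv=cv2.cvtColor(p["pixels"],cv2.COLOR_RGB2HSV)
def cen(lo,hi,box,z):
    m=cv2.inRange(hsv,np.array(lo),np.array(hi)); k=np.zeros_like(m); x0,y0,x1,y1=box; k[y0:y1,x0:x1]=m[y0:y1,x0:x1]
    r,c=np.nonzero(k); print(len(r)); return atz(p,c.mean(),r.mean(),z)
g=cen((40,90,30),(85,255,255),(206,215,225,233),60)
r=cen((0,140,30),(6,255,255),(222,208,238,224),60)
y=cen((22,150,30),(33,255,255),(237,200,253,214),60)
print(g,r,y,np.linalg.norm(g-r),np.linalg.norm(r-y))
t=(C[...,2]>105)&(C[...,2]<125); t[:165]=0;t[190:]=0;t[:,:235]=0;t[:,262:]=0
k=C[t].mean(0); print("knob",k,t.sum(), C[t].max(0),C[t].min(0)); rr,cc=np.nonzero(t); print(atz(p,cc.mean(),rr.mean(),116))
ex=(g-y);ex[2]=0;ex/=np.linalg.norm(ex); ey=np.array([-ex[1],ex[0],0])
print("ex",ex,"yaw",np.degrees(np.arctan2(ex[1],ex[0])))
# origin from flags: mean flag at x=-5,y=66
O=(g+r+y)/3+5*ex-66*ey; O[2]=0; print("O",O)
G=lambda P:np.array([(P-O)@ex,(P-O)@ey])
print("knob in gauge",G(k))
# brass profile along slot-side: sample image at gauge points z=54
T=np.array(p["T"]); R=T[:3,:3]
def pix(P):
    q=R.T@(P-T[:3,3]); return p["cx"]+p["fx"]*q[0]/-q[2], p["cy"]+p["fy"]*q[1]/q[2]
for yy in (10,13,16,22,26,30):
    s=""
    for x in range(-80,81,2):
        c,rw=pix(O+x*ex+yy*ey+np.array([0,0,54])); h=hsv[int(round(rw)),int(round(c))]
        s+="#" if 18<=h[0]<=28 and h[1]>130 else "."
    print(yy,s)
E
```

```text
72
63
65
[455.17840786  75.56065258  60.        ] [478.98760794  31.04162844  60.        ] [502.73926693 -12.37968508  60.        ] 50.485854636547266 49.49294669786212
knob [581.80253177 -18.80746951 115.37566905] 134 [600.60571578   0.70310451 121.0150774 ] [563.26481093 -37.5081372  105.21669095]
[581.71367971 -18.82038092 116.        ]
ex [-0.47571473  0.87959962  0.        ] yaw 118.40589604979901
O [534.64342911  67.2027021    0.        ]
knob in gauge [-98.08879426  -0.56482364]
10 ####.##.####..##.##..........###########.##.#........####..##.##.##.#...........#
13 ####################........################.........################........####
16 ##################..........#################........################........####
22 ###############.............#############............#############............###
26 ###############.............#############............##############...........###
30 ##############...............###########.............#############...........####
```

>>> play_rows(dp=[[20.9, 34.7, 0], [20.9, 34.7, 0], [20.9, 34.7, 0], [20.9, 34.7, 0], [20.9, 34.7, 0], [20.9, 34.7, 0], [20.9, 34.7, 0], [20.9, 34.7, 0]], yaw=[5, 0, 0, 0, 0, 0, 0, 0], gripper=0)

```text
t: 1.87
ee_pos: [415.8, -294.4, 222.9]
orientation: [3.046, 0.769, 0.001]
ft_force: [0.6, 0.6, -0.6]
width: 87.9
grasp_force: 0.0
```

>>> play_rows(dp=[[20.9, 34.7, 0], [20.9, 34.7, 0], [20.9, 34.7, 0], [20.9, 34.7, 0], [20.9, 34.7, 0], [20.9, 34.7, 0], [20.9, 34.7, 0], [20, 34, 0]], yaw=[0, 0, 0, 0, 0, 0, 0, 0])

```text
t: 2.53
ee_pos: [582.3, -17.1, 222.9]
orientation: [3.046, 0.77, 0.001]
ft_force: [0.7, 0.3, 0.2]
width: 87.7
grasp_force: 0.0
```

>>> play_rows(dp=[[0, 0, -20], [0, 0, -20], [0, 0, -20], [0, 0, -10], [0, 0, 0], [0, 0, 0]], yaw=[0, 0, 0, 0, 0, 0])

```text
t: 3.03
ee_pos: [581.3, -19.4, 152.6]
orientation: [-3.046, -0.769, 0.001]
ft_force: [-0.8, -0.4, 0.1]
width: 87.8
grasp_force: 0.0
```

>>> play_rows(dp=[[0, 0, -15], [0, 0, -15], [0, 0, -15], [0, 0, -15], [0, 0, -12], [0, 0, 0], [0, 0, 0]], yaw=[0, 0, 0, 0, 0, 0, 0])

```text
t: 3.62
ee_pos: [581.6, -19.4, 81.1]
orientation: [-3.046, -0.769, -0.0]
ft_force: [0.1, 0.3, 0.3]
width: 87.7
grasp_force: 0.0
```

>>> play_rows(dp=[[0, 0, 0], [0, 0, 0], [0, 0, 0], [0, 0, 0], [0, 0, 0], [0, 0, 0], [0, 0, 0], [0, 0, 0]], yaw=[0, 0, 0, 0, 0, 0, 0, 0], gripper=1)

```text
t: 4.28
ee_pos: [581.4, -19.2, 80.7]
orientation: [3.046, 0.77, 0.0]
ft_force: [0.3, 0.1, -0.3]
width: 37.7
grasp_force: 0.0
```

```bash
python3 - <<'E'
from h import *
p=viewer.get_image("side"); save(p,"s1.png",(200,140,320,280),4)
o=ctrl.get_obs(); print(o["ee_pos"],o["ft_force"],o["moment"],o["width"],o["grasp_force"])
E
```

```text
[581.49994756 -19.30677693  80.7016591 ] [ 1.33770342 -3.13853428  0.98908264] [-0.45540781 -0.25159194  0.03024883] 34.24949654246121 1.401476226747036
```

View pics/s1.png

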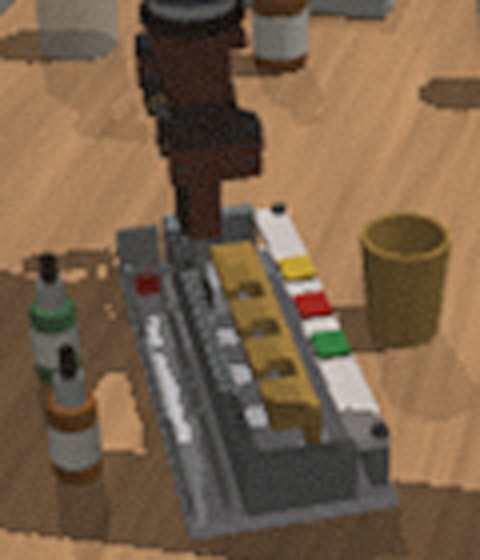

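The fingers straddle the knob (crop ~200,220) and are just closing on it; the green flag (330,343) is the farthest-out one. I'll let the grip settle.

>>> play_rows(dp=[[0, 0, 0], [0, 0, 0], [0, 0, 0], [0, 0, 0]], yaw=[0, 0, 0, 0])

```text
t: 4.67
ee_pos: [581.6, -19.5, 80.7]
orientation: [3.045, 0.77, 0.001]
ft_force: [1.6, -2.8, -0.7]
width: 32.0
grasp_force: 30.0
```

>>> play_rows(dp=[[-4.76, 8.8, 0], [-4.76, 8.8, 0], [0, 0, 0], [0, 0, 0]], yaw=[0, 0, 0, 0])

```text
t: 5.0
ee_pos: [571.9, -1.6, 80.7]
orientation: [3.045, 0.771, 0.0]
ft_force: [1.8, -3.5, -1.8]
width: 32.1
grasp_force: 30.0
```

>>> play_rows(dp=[[-4.95, 9.15, 0], [-4.95, 9.15, 0], [-4.95, 9.15, 0], [-4.95, 9.15, 0], [-4.95, 9.15, 0], [-4.95, 9.15, 0], [-4.95, 9.15, 0], [0, 0, 0]], yaw=[0, 0, 0, 0, 0, 0, 0, 0])

```text
t: 5.67
ee_pos: [537.5, 62.4, 80.7]
orientation: [3.044, 0.771, 0.001]
ft_force: [3.5, -8.4, -4.7]
width: 31.7
grasp_force: 30.0
```

>>> play_rows(dp=[[-4.95, 9.15, 0], [-4.95, 9.15, 0], [-4.95, 9.15, 0], [-4.95, 9.15, 0], [-4.95, 9.15, 0], [-4.95, 9.15, 0], [-4.95, 9.15, 0], [0, 0, 0]], yaw=[0, 0, 0, 0, 0, 0, 0, 0])

```text
t: 6.33
ee_pos: [503.3, 125.9, 80.7]
orientation: [3.043, 0.772, 0.002]
ft_force: [7.7, -12.7, -4.3]
width: 31.9
grasp_force: 30.0
```

```bash
cat >> h.py <<'E'
ex=np.array([-.4757,.8796,0]);ey=np.array([-.8796,-.4757,0])
def st():
    o=ctrl.get_obs(); d=o["ee_pos"]-np.array([581.6,-19.5,80.7]); f=o["ft_force"]
    print("t",o["t"],"draw",round(d@ex,1),"cross",round(d@ey,1),"fx",round(f@ex,1),"fy",round(f@ey,1),"fz",round(f[2],1),"M",o["moment"].round(2),"w",round(o["width"],1))
E
python3 -c "
from h import *
st()"
```

```text
t 6.3333 draw 165.1 cross -0.3 fx -14.9 fy -0.7 fz -4.3 M [-2.49 -1.18  0.2 ] w 31.9
```

>>> play_rows(dp=[[-1.76, -0.95, 0], [-1.76, -0.95, 0], [-1.76, -0.95, 0], [-1.76, -0.95, 0], [-1.76, -0.95, 0], [0, 0, 0]], yaw=[0, 0, 0, 0, 0, 0])

```text
t: 6.83
ee_pos: [495.2, 120.0, 80.7]
orientation: [3.043, 0.77, 0.003]
ft_force: [7.5, -11.9, -5.6]
width: 31.9
grasp_force: 30.0
```

```bash
python3 -c "
from h import *
st()"
```

```text
t 6.8333 draw 163.8 cross 9.6 fx -14.1 fy -0.9 fz -5.6 M [-2.36 -1.28  0.19] w 31.9
```

>>> play_rows(dp=[[-1.76, -0.95, 0], [-1.76, -0.95, 0], [-1.76, -0.95, 0], [-1.76, -0.95, 0], [-1.76, -0.95, 0], [-1.76, -0.95, 0], [-1.76, -0.95, 0], [0, 0, 0]], yaw=[0, 0, 0, 0, 0, 0, 0, 0])

```text
t: 7.5
ee_pos: [483.3, 113.5, 80.7]
orientation: [3.043, 0.77, 0.004]
ft_force: [7.9, -11.9, -6.9]
width: 32.0
grasp_force: 30.0
```

```bash
python3 -c "
from h import *
st()"
```

```text
t 7.5 draw 163.8 cross 23.2 fx -14.3 fy -1.3 fz -6.9 M [-2.37 -1.49  0.12] w 32.0
```

Entered freely. Go to cross about 27, then ease back along -x.

>>> play_rows(dp=[[-1.76, -0.95, 0], [-1.76, -0.95, 0], [-0.9, -0.5, 0], [0, 0, 0], [0, 0, 0]], yaw=[0, 0, 0, 0, 0])

```text
t: 7.92
ee_pos: [479.1, 111.3, 80.7]
orientation: [3.043, 0.77, 0.005]
ft_force: [8.5, -11.1, -7.5]
width: 32.1
grasp_force: 30.0
```

>>> play_rows(dp=[[0.95, -1.76, 0], [0.95, -1.76, 0], [0.95, -1.76, 0], [0, 0, 0], [0, 0, 0]], yaw=[0, 0, 0, 0, 0])

```text
t: 8.33
ee_pos: [482.1, 106.0, 80.7]
orientation: [3.044, 0.77, 0.005]
ft_force: [9.4, -11.2, -7.3]
width: 32.3
grasp_force: 30.0
```

```bash
python3 -c "
from h import *
st()"
```

```text
t 8.3333 draw 157.7 cross 27.8 fx -14.4 fy -3.0 fz -7.3 M [-2.26 -1.45  0.13] w 32.3
```

Keep easing back until the hook takes the spring force.

>>> play_rows(dp=[[0.71, -1.32, 0], [0.71, -1.32, 0], [0, 0, 0], [0, 0, 0]], yaw=[0, 0, 0, 0])

```text
t: 8.67
ee_pos: [483.5, 103.5, 80.7]
orientation: [3.044, 0.77, 0.005]
ft_force: [7.7, -10.4, -7.4]
width: 32.0
grasp_force: 30.0
```

```bash
python3 -c "
from h import *
st()"
```

```text
t 8.6667 draw 154.8 cross 27.8 fx -12.8 fy -1.8 fz -7.4 M [-2.13 -1.47  0.1 ] w 32.0
```

>>> play_rows(dp=[[0.71, -1.32, 0], [0.71, -1.32, 0], [0, 0, 0], [0, 0, 0]], yaw=[0, 0, 0, 0])

```text
t: 9.0
ee_pos: [483.5, 103.1, 80.7]
orientation: [-3.045, -0.768, -0.003]
ft_force: [2.3, 6.2, -3.9]
width: 31.9
grasp_force: 30.0
```

```bash
python3 -c "
from h import *
st()"
```

```text
t 9.0 draw 154.5 cross 27.9 fx 4.3 fy -4.9 fz -3.9 M [ 0.82 -0.56  0.26] w 31.9
```

>>> play_rows(dp=[[0.88, 0.48, 0], [0.88, 0.48, 0], [0.88, 0.48, 0], [0.88, 0.48, 0], [0.44, 0.24, 0], [0, 0, 0], [0, 0, 0]], yaw=[0, 0, 0, 0, 0, 0, 0])

```text
t: 9.58
ee_pos: [484.8, 103.9, 80.6]
orientation: [-3.046, -0.769, 0.006]
ft_force: [-6.3, -0.6, 6.1]
width: 32.0
grasp_force: 30.0
```

```bash
python3 -c "
from h import *
st()"
```

```text
t 9.5833 draw 154.5 cross 26.4 fx 2.4 fy 5.9 fz 6.1 M [-0.23  0.6   0.24] w 32.0
```

>>> play_rows(dp=[[0, 0, 0], [0, 0, 0], [0, 0, 0], [0, 0, 0], [0, 0, 0], [0, 0, 0]], yaw=[0, 0, 0, 0, 0, 0], gripper=0.55)

```text
t: 10.08
ee_pos: [486.8, 104.3, 80.6]
orientation: [-3.046, -0.769, -0.0]
ft_force: [0.4, 0.0, 0.6]
width: 39.4
grasp_force: 0.0
```

```bash
python3 -c "
from h import *
st()"
```

```text
t 10.0833 draw 154.0 cross 24.5 fx -0.2 fy -0.4 fz 0.6 M [-0.02 -0.02  0.  ] w 39.4
```

>>> play_rows(dp=[[0, 0, 0], [0, 0, 0], [0, 0, 0], [0, 0, 0], [0, 0, 0], [0, 0, 0], [0, 0, 0], [0, 0, 0]], yaw=[0, 0, 0, 0, 0, 0, 0, 0], gripper=0)

```text
t: 10.75
ee_pos: [486.7, 104.3, 80.7]
orientation: [-3.046, -0.77, -0.0]
ft_force: [0.7, -0.2, 0.0]
width: 87.0
grasp_force: 0.0
```

>>> play_rows(dp=[[0, 0, 10], [0, 0, 20], [0, 0, 25], [0, 0, 25], [0, 0, 25], [0, 0, 20], [0, 0, 10], [0, 0, 0]], yaw=[0, 0, 0, 0, 0, 0, 0, 0])

```text
t: 11.42
ee_pos: [488.1, 104.6, 218.4]
orientation: [3.046, 0.77, 0.008]
ft_force: [0.2, -1.1, -0.6]
width: 88.2
grasp_force: 0.0
```

>>> play_rows(dp=[[-20, -30, 0], [-20, -35, 0], [-20, -35, 0], [-20, -35, 0], [-10, -35, 0], [0, -20, 0], [0, 0, 0], [0, 0, 0]], yaw=[0, 0, 0, 0, 0, 0, 0, 0])

```text
t: 12.08
ee_pos: [395.9, -86.3, 214.8]
orientation: [-3.046, -0.765, 0.002]
ft_force: [-0.1, -0.3, -0.3]
width: 87.8
grasp_force: 0.0
```

```bash
python3 - <<'E'
from h import *
p=viewer.get_image("side"); save(p,"s2.png",(200,140,320,280),4)
p=viewer.get_image("top"); save(p,"t2.png",(150,130,310,250),5)
C=cloud(p); t=(C[...,2]>105)&(C[...,2]<125)&(np.hypot(C[...,0]-486,C[...,1]-105)<35)
k=C[t].mean(0); g=k-np.array([534.6,67.2,0]); print(k,t.sum(),"gauge",g@ex,g@ey)
E
```

```text
[485.58041767 104.64034425 115.40529431] 139 gauge 56.2511421175256 25.30725286091741
```

View pics/s2.png

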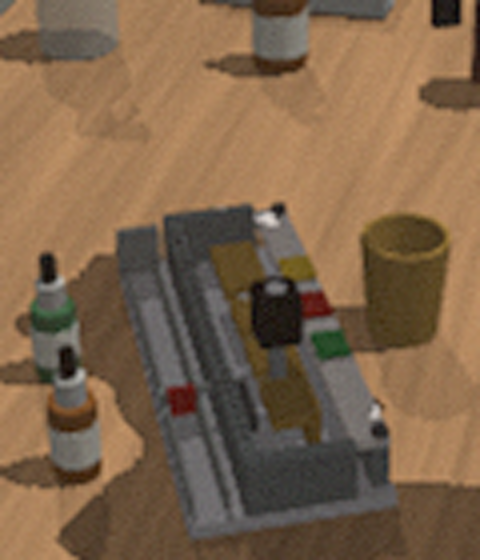

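The knob (crop 275,310) stands with its stem in the third notch beside the green flag. The arm is clear, and the depth data puts the knob at gauge (56, 25) mm, about 10–11 mm from the flag.

```bash
python3 -c "
from h import *
print(ticket.close_job())"
```

```text
the job is handed in; nothing more can be done
None
```

The gauge is set to green and the job is handed in: the knob rests by itself in the hook of the green flag's notch, about 10 mm outward of the flag (limit 16 mm) and about 24 mm sideways. It never flew back, and the arm kept clear of the bottles, cups, funnel and vessels; no verdict came back at hand-in.

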